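# Open the reagent locker past its safety catch

### The job

Open the small light-grey reagent locker so that the stain bottle can be got at. Its door has a safety catch: draw the door ajar by its handle until the catch stops it, then put closed fingers down into the gap behind the door, press the sprung hook down gently and keep it down while you draw the door past the catch, and swing the door wide open, to about a right angle. Do not wrench the door against the catch or crush the hook, and leave the beaker and the timer where they stand.

Things in the scene. Friction and masses are not known exactly. Their poses are not given: they have to be found in the camera images.
- locker: Light-grey sheet-metal reagent locker, fixed on the bench, 170 deep x 240 wide x 200 mm high. Origin: centre of its underside. Its own -x faces the robot (yaw up to 0.2 rad either way), +y is its hinge side, z up. The front opening lies in the plane x = -85 mm, covered by the door. A stain bottle and three vials stand inside and are not to be handled.
- keeper: Keeper of the safety catch: white block screwed under the locker's roof, 8 mm thick (x = -65 to -57 mm in the locker's frame, 20 mm behind the front opening), 64 mm wide, 24 mm high. The hook's tooth catches behind it. Origin: middle of its lower edge, 171 mm above the bench.
- locker_door (a joint): Opening angle of the door, rad: 0 shut (starts at 0 to 0.04), grows as it swings towards the robot, up to 1.75. The hinge is stiff: the door stays where it is left and takes about 2 N at the handle. The catch stops it at about 0.235, when the gap behind the door is about 44 mm wide at the hook; by 0.36 the tooth is past the keeper and the door is free.
- door_hinge (a point): Point on the door's upright hinge line, level with the door's top edge (198 mm above the bench). The hinge line lies in the plane of the door's back face, at x = -85, y = +120 mm in the locker's frame. The door panel is 236 mm wide and 28 mm thick, in front of that plane; its lower edge is 16 mm above the bench.
- handle (a point): Point on the upright bar of the door's steel bow handle, 150 mm above the bench, 205 mm from the hinge line along the door and 68 mm in front of the door's back face. Bar 12 mm thick, upright, ends at 182 mm above the bench, 34 mm clear of the door's front. Pinch it from above, one finger on its left and one on its right; it can turn between them.
- latch: The white plastic safety catch on the door's back: base plate and hook arm. Origin: on the door's back face, 190 mm from the hinge line, 160 mm above the bench; x points from the door into the locker. The arm, 26 mm wide, runs level into the locker to an upturned tooth 74 mm behind the door. It breaks if pressed with over 24 N, or if the door is pulled on the catch with over 40 N.
- pad_place (a point): Middle setting of the hook's thumb pad, 16 x 34 mm with a ridge: 17 mm behind the door's back face, 176 mm above the bench. The pad stands on an adjusting screw in the arm: its top is up to 8 mm higher or lower than this and is not measured; feel for it. Spring 5 N at first, 10 N at the hard stop, 6.4 mm down. The tooth is clear only from 5.2 mm: press to the stop, and hold.
- timer: White timer, 60 x 70 x 22 mm, lying loose on the bench in front of the tube rack. Origin: centre of its underside.
- beaker_250: Glass beaker, 73 mm across, 92 mm high, standing loose on the bench to the right of the locker. Origin: centre of its underside.

How it is judged (in metres and radians):
On the way, in this order (a step that is already met when the one before it is completed fails the run):
1. the door is drawn ajar onto its catch (value of joint locker_door between 0.19 and 0.3 rad), for 0.2 s.
2. the fingers press the hook down in the gap (contact force between the fingers and latch above 2 N and value of joint locker_door below 0.3 rad), for 0.2 s.
3. the door is drawn past the catch (value of joint locker_door above 0.45 rad), for 0.1 s.
At the end, for the whole second after the job is handed in: The door stands open by at least 1.2 rad (69 degrees) and is at rest; the timer and the beaker are within 30 mm of where they stood (value of joint locker_door above 1.2 rad and velocity of joint locker_door between -0.05 and 0.05 rad/s and distance of each of timer, beaker_250 from where it was at the start of the episode below 0.03 m); the robot touches nothing.
It fails at once if the hook is pressed with more than 24 N and breaks (contact force between the fingers and latch above 24 N).
It fails at once if the door is pulled against the catch with more than 40 N (contact force between latch and keeper above 40 N).
It fails at once if the beaker or the timer is pushed 30 mm or more, or the beaker tipped (distance of any of timer, beaker_250 from where it was at the start of the episode above 0.03 m or angle between beaker_250's own z axis and vertical above 0.4 rad).
It also fails if it takes over 64 s, if anything falls off the work surface, if the arm or the gripper's body presses on something with over 40 N, if the wrist force passes 120 N, or if a joint passes its speed limit or range.

### The arm

A 6-joint arm with a two-finger parallel gripper is mounted at the origin on a cart in front of the work surface, level with it; the furniture and walls round the work are solid. World frame = base frame: x ahead of the robot, y to its left, z up, the work surface at z = 0. Lengths are in mm, angles in rad, forces in N, time in s.
With the tool pointing down it reaches from about 350 to 775 mm from the base axis. Payload 7.3 kg.
Tool frame: the origin (TCP) lies on the front face of the gripper's body, between the roots of the fingers; the fingertips stand 66 mm ahead of it and the grasp point (between the pads) lies 47 mm ahead of it (bot.tcp_to_grasp is the z of the grasp point in the tool frame, in mm); z points along the fingers, y is the direction in which the jaws open and shut (so a half turn about z gives the same grasp; the last joint's range is limited). The gripper opens to 92 mm and grips with 3 to 60 N. Pads are 19 mm wide; open, the fingers measure 130 mm over their backs; the gripper's body (75 mm by 190 mm) begins 47 mm behind the grasp point.
Start: joints at [0.959, 0.342, 1.524, -0, 1.275, -0.146], TCP at [235.783, 469.089, 292.241] pointing down, gripper open.
Joint ranges: [-2.53, 2.53], [-0.77, 2.02], [0.04, 2.7], [-1, 4.14], [0.28, 2.66], [-3.11, 3.11]. Speed limits (rad/s): [2.57, 2.57, 3.14, 3.14, 3.14, 3.14].

### API

Orientations are given as [roll, pitch, yaw] about the fixed x, y, z axes, in that order (R = Rz(yaw) Ry(pitch) Rx(roll)).
In Python, from plant import bot gives the robot as it stands.
- The arm moves only by the tool carry_out, never from a script. Its argument "deltas" is a list that holds one entry, the list of rows, each a list of 4 numbers: the shift along the tool's x, y, z in mm, then the turn about the tool's z in units of 5 degrees (1.0 is 5 degrees). A call has 1 to 20 rows; each row is the pose to reach, as a shift and turn from the pose commanded when the call began, along the tool's axes at that moment; what a row does not reach only later rows make up. A row lasts 1/10 s, in which the tool goes at most 50 mm and 8.59 degrees, less where a joint would pass 70% of its speed; a pose out of reach is approached as far as the arm can. A call with a gripper value outside its range is refused whole. "fingers" is the finger opening in mm, from 0 to 91.8, set as the call begins (left out, the last holds). The fingers move at their own pace and stop on an object; the grip force is fixed at half the most. Time passes only in rows, so rows that repeat a pose let the fingers close. It gives the time, the measured TCP pose, the force and the opening at its end, in the units of the state.
- bot.get_obs(): the state, without advancing time (a new reading comes with each control period).
- bot.capture(name): name is "scene" or "top"; returns (picture, depth): 400x640x3 uint8, blue, green, red; 400x640 float32, mm along the optical axis (not along the pixel's ray), 0 where there is no reading.
- bot.camera_model(name): a dict with "K" (3x3 intrinsics, pixels), "camera_from_world" (4x4, takes a point from world to camera coordinates). Camera axes: x right, y down, z forward; pixel columns grow to the right and rows downward; lengths in mm; the calibration is good to about 2 mm. A picture is of the moment at which its call begins. camera_model takes no time and is no camera call.
- bot.close_job(): hands the job in, once; it reports no verdict.
The state is a dict: "time": time; "joint_positions": joint angles; "dq": joint speeds; "tau": joint torques, N m; "tool_pos": TCP position; "tcp_rot": TCP orientation; "contact_force": force on the tool from outside, world axes, zero at the start; "moment": the same for the moment, N m; "grip_width": finger opening in mm.
Only numpy, scipy, OpenCV 4.12 (cv2) and the standard library are available. Lean on these libraries where they do the work, as an engineer would, in place of code of your own. Each camera call takes 0.05 s, during which the arm holds its last target. There are 200 camera calls.

## Working session

There is one attempt and no reset: what is moved stays moved. The work goes in short steps, Python scripts to look and compute and a tool call to move; the robot and the scene stay as the last step left them, time stands still between calls to the robot, and variables do not carry over. Pictures are saved under pics/ and viewed, about 8 in all and at most 12, crops included, and the job is handed in when it is done.

Besides the shell and the picture viewer there is one more tool, called after "Emit:" by a JSON object that holds its "fn" and its "kwargs". carry_out: Moves the arm, as the interface text tells. Its arguments: {"type":"object","properties":{"deltas":{"type":"array","items":{"type":"array","items":{"type":"array","items":{"type":"number"}}}},"fingers":{"type":"number"}},"required":["deltas"]}

```bash
mkdir -p pics; ls; cat > h.py <<'E'
import numpy as np, cv2
from plant import bot
def cap(n,f):
    p,d=bot.capture(n); cv2.imwrite(f'pics/{f}.png',p); np.save(f'pics/{f}.npy',d); return p,d
def world(n,d):
    m=bot.camera_model(n);K=np.array(m['K']);T=np.linalg.inv(np.array(m['camera_from_world']))
    v,u=np.mgrid[0:d.shape[0],0:d.shape[1]]
    c=np.stack([(u-K[0,2])/K[0,0]*d,(v-K[1,2])/K[1,1]*d,d],-1)
    w=c@T[:3,:3].T+T[:3,3]; w[d<=0]=np.nan; return w
E
python3 - <<'E'
from h import *
a,_=cap('scene','s0');b,_=cap('top','t0')
o=bot.get_obs();print({k:np.round(v,3) for k,v in o.items()})
for n in('scene','top'):
    m=bot.camera_model(n);print(n,np.linalg.inv(np.array(m['camera_from_world']))[:3].round(2))
E
```

```text
pics
{'time': np.float64(0.1), 'joint_positions': array([ 0.959,  0.343,  1.525,  0.   ,  1.275, -0.146]), 'dq': array([ 0.001, -0.   , -0.004,  0.001, -0.001,  0.   ]), 'tau': array([ 1.0000e-03, -4.3201e+01, -2.4469e+01,  7.2000e-02,  5.3000e-02,
       -0.0000e+00]), 'tool_pos': array([235.629, 468.845, 291.618]), 'tcp_rot': array([-3.14 , -0.   ,  2.676]), 'contact_force': array([ 0.069,  0.456, -0.592]), 'moment': array([0.04 , 0.003, 0.012]), 'grip_width': np.float64(91.786)}
scene [[ 7.8000e-01 -4.8000e-01  3.9000e-01  2.5576e+02]
 [-6.2000e-01 -5.9000e-01  5.1000e-01 -2.3549e+02]
 [-2.0000e-02 -6.5000e-01 -7.6000e-01  7.8229e+02]]
top [[-3.0000e-02 -9.9000e-01  1.0000e-01  4.8601e+02]
 [-1.0000e+00  3.0000e-02  0.0000e+00  2.0139e+02]
 [-0.0000e+00 -1.0000e-01 -9.9000e-01  9.9938e+02]]
```

View pics/s0.png

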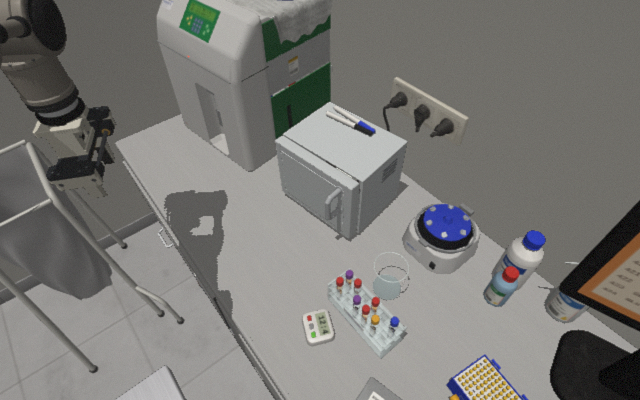

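View pics/t0.png

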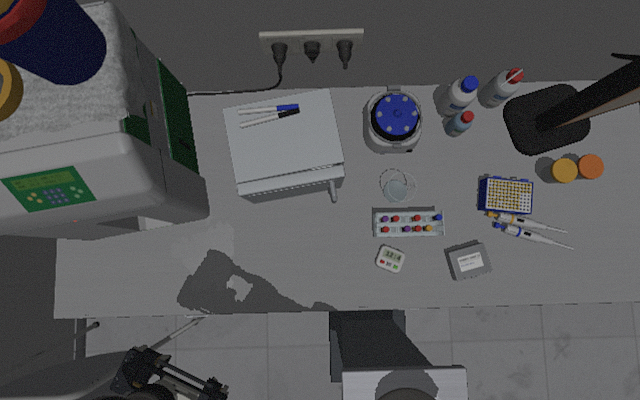

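The scene view shows the locker at about (340,165), its handle at (333,205), the beaker at (390,275) and the timer at (318,327). In the top view the roof spans (222–345, 92–185), with the door strip below it and the handle at about (334,190). Next I'll fit the roof and find the handle.

```bash
python3 - <<'E'
from h import *
d=np.load('pics/t0.npy');w=world('top',d)
z=w[...,2]
for v in range(165,206,2): print(v,[int(x) if x==x else -1 for x in z[v,322:346:2]], [int(x) if x==x else -1 for x in z[v,240:300:12]])
r=np.zeros(z.shape,np.uint8); r[80:205,215:350]=(np.abs(z-200)<9)[80:205,215:350]
r=cv2.morphologyEx(r,cv2.MORPH_OPEN,np.ones((5,5)))
P=w[r>0][:,:2].astype(np.float32);R=cv2.minAreaRect(P);print('roof+door',R,cv2.boxPoints(R).round(1),np.median(z[r>0]))
h=np.zeros(z.shape,bool);h[175:206,322:346]=((z>165)&(z<192))[175:206,322:346]
print('handle px',np.argwhere(h)[:,::-1].tolist()[:60]);
for q in w[h][:60:3]:print(q.round(0))
ds=np.load('pics/s0.npy');ws=world('scene',ds)
for v in range(185,222,3): print(v,[tuple(np.nan_to_num(ws[v,u]).astype(int).tolist()) for u in range(326,344,3)])
E
python3 - <<'E'
import cv2
a=cv2.imread('pics/t0.png')[80:215,215:355];b=cv2.imread('pics/s0.png')[100:245,270:410]
a=cv2.resize(a,(560,580),interpolation=cv2.INTER_CUBIC)[:, :];a=cv2.resize(a,(400,386));b=cv2.resize(b,(400,386))
cv2.imwrite('pics/c0.png',cv2.hconcat([a,b]))
E
```

```text
165 [200, 203, 198, 21, 187, 195, 21, 51, 107, 198, 195, 0] [202, 201, 200, 199, 202]
167 [197, 196, 195, 194, 196, 196, 196, 197, 195, 197, 197, 0] [202, 202, 201, 200, 201]
169 [197, 195, 200, 196, 200, 197, 196, 198, 200, 199, 198, 0] [202, 201, 202, 201, 202]
171 [199, 196, 197, 198, 198, 197, 199, 198, 198, 199, 197, 194] [202, 199, 200, 204, 200]
173 [196, 198, 198, 197, 195, 198, 195, 198, 198, 198, 197, 198] [201, 201, 200, 200, 199]
175 [200, 200, 199, 199, 199, 197, 199, 198, 198, 197, 199, 197] [200, 200, 201, 199, 197]
177 [198, 195, 201, 197, 198, 199, 200, -1, 196, 197, 196, 191] [200, 199, 201, 199, 198]
179 [197, 197, 198, 200, 196, 196, 190, 183, 181, 177, 170, 0] [199, 200, 199, 199, 198]
181 [194, 187, 182, 183, 187, 185, 180, 159, 149, 144, 139, 1] [-1, 195, 200, 198, 196]
183 [174, 169, 165, 159, 181, 183, 182, 125, 120, 112, 100, 0] [188, 199, 199, 197, 198]
185 [143, 138, 134, 125, 181, 182, 180, 90, 86, 82, -3, 0] [201, 197, 197, 201, 200]
187 [113, 104, -1, 92, 180, 183, 183, 55, 47, 42, 0, -1] [198, 198, 198, 200, 196]
189 [78, 70, 63, 53, 175, 183, 182, 1, 
[... 2540 characters left out ...]
), (611, 195, 116), (612, 186, 123), (614, 178, 129), (615, 169, 136)]
206 [(571, 167, 162), (576, 163, 162), (611, 195, 105), (613, 187, 111), (613, 176, 120), (615, 168, 127)]
209 [(571, 167, 152), (577, 164, 150), (611, 195, 93), (606, 178, 114), (610, 173, 116), (616, 169, 114)]
212 [(571, 167, 141), (577, 164, 140), (595, 175, 115), (599, 170, 116), (605, 167, 115), (615, 167, 107)]
215 [(570, 166, 133), (576, 163, 131), (590, 169, 114), (597, 167, 110), (615, 178, 84), (616, 168, 94)]
218 [(572, 168, 119), (576, 163, 120), (587, 166, 109), (613, 186, 68), (615, 177, 74), (616, 168, 83)]
221 [(610, 217, 26), (610, 205, 38), (612, 196, 46), (614, 187, 54), (614, 176, 64), (616, 168, 70)]
```

View pics/c0.png

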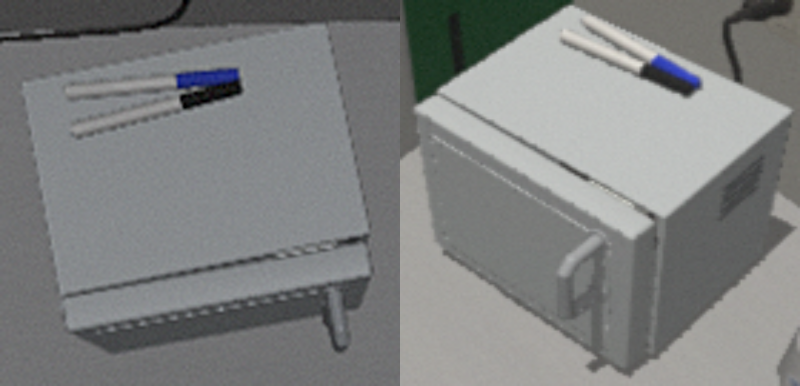

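```bash
cat >> h.py <<'E'
def line(P):
    vx,vy,x,y=cv2.fitLine(P.astype(np.float32),cv2.DIST_HUBER,0,.01,.01).ravel(); return np.array([vx,vy]),np.array([x,y])
def to_tool(dxy,yaw): # world xy shift -> tool x,y (tool down)
    return np.array([[np.cos(yaw),np.sin(yaw)],[np.sin(yaw),-np.cos(yaw)]])@dxy
E
python3 - <<'E'
from h import *
w=world('top',np.load('pics/t0.npy'));z=w[...,2]
m=np.zeros(z.shape,bool);m[189:198,328:340]=True;m&=abs(z-182)<4
print('bar top',m.sum(),w[m].mean(0),w[m].min(0),w[m].max(0))
# roof edges by rays on z=200 : boundary of roof mask, per column / row
M=bot.camera_model('top');K=np.array(M['K']);T=np.linalg.inv(M['camera_from_world'])
def ray(u,v,h):
    c=np.stack([(u-K[0,2])/K[0,0],(v-K[1,2])/K[1,1],np.ones_like(u)],-1)@T[:3,:3].T
    return (T[:3,3]+c*((h-T[2,3])/c[:,2])[:,None])[:,:2]
r=np.abs(z-200)<12
r[:80]=0;r[205:]=0;r[:,:215]=0;r[:,352:]=0
cols=np.arange(235,325.);top=np.array([np.where(r[:,int(c)])[0].min()-.5 for c in cols]);bot_=np.array([np.where(r[:,int(c)])[0].max()+.5 for c in cols])
rows=np.arange(100,160.);le=np.array([np.where(r[int(c)])[0].min()-.5 for c in rows]);ri=np.array([np.where(r[int(c)])[0].max()+.5 for c in rows])
for n,P in(('back',ray(cols,top,200)),('doorfront',ray(cols,bot_,198)),('left',ray(le,rows,200)),('right',ray(ri,rows,200))):
    d,p=line(P);print(n,np.round(p,1),'dir',np.round(d,3),'ang',np.arctan(-d[0]/d[1]) if abs(d[1])>.7 else np.arctan(d[1]/d[0]))
ws=world('scene',np.load('pics/s0.npy'))
F=ws[150:230,283:325].reshape(-1,3);F=F[(F[:,2]>40)&(F[:,2]<150)&(abs(F[:,0]-600)<40)]
d,p=line(F[:,:2]);print('face',p,d,np.arctan(-d[0]/d[1]))
# analyser extents at low height
A=ws[60:170,150:280].reshape(-1,3);A=A[(A[:,2]>30)&(A[:,1]>400)];print('analyser min y by x',[(x,A[abs(A[:,0]-x)<20][:,1].min().round()) for x in range(420,720,40) if (abs(A[:,0]-x)<20).any()])
E
```

```text
bar top 45 [587.00522237 172.50521066 181.10856515] [577.62476322 166.96901845 178.34915348] [595.57121571 178.10718269 185.08244974]
back [800.1 286.2] dir [ 0.171 -0.985] ang 0.17214876
doorfront [596.8 284. ] dir [ 0.153 -0.988] ang 0.1531454
left [721.2 402.3] dir [0.987 0.159] ang 0.15950483
right [723.9 159.9] dir [0.985 0.172] ang 0.17284885
face [597.9859 288.1425] [ 0.15241043 -0.9883173 ] 0.15300673
analyser min y by x [(500, np.float64(680.0)), (540, np.float64(489.0)), (580, np.float64(486.0)), (620, np.float64(490.0)), (660, np.float64(496.0)), (700, np.float64(516.0))]
```

Emit:
{"fn": "carry_out", "kwargs": {"deltas": [[[-40,-10,0,-0.7],[-85,-22,0,-1.5],[-130,-34,0,-2.4],[-175,-46,0,-3.2],[-220,-57,0,-4],[-265,-69,0,-4.8],[-310,-81,0,-5.6],[-350,-91,0,-6.3],[-390,-101,0,-6.8],[-420,-109,0,-7.1],[-434,-112,0,-7.1],[-439,-114,0,-7.1],[-439,-114,0,-7.1],[-439,-114,0,-7.1],[-439,-114,0,-7.1]]], "fingers": 50}}

```text
time: 1.6
tool_pos: [575.9, 171.2, 292.5]
tcp_rot: [3.141, 0.0, -2.986]
contact_force: [-0.2, 0.3, 0.3]
grip_width: 50.1
```

Emit:
{"fn": "carry_out", "kwargs": {"deltas": [[[0,0,10,0],[0,0,25,0],[0,0,40,0],[0,0,55,0],[0,0,68,0],[0,0,76,0],[0,0,79,0],[0,0,79,0],[0,0,79,0]]]}}

```text
time: 2.5
tool_pos: [577.1, 170.1, 213.8]
tcp_rot: [3.142, 0.001, -2.988]
contact_force: [-0.2, -0.2, 0.5]
grip_width: 50.0
```

```bash
python3 - <<'E'
from h import *
a,_=cap('scene','s1');b,_=cap('top','t1')
a=cv2.resize(a[60:260,250:420],(510,600));b=cv2.resize(b[130:230,270:370],(289,289));c=np.zeros((600,289,3),np.uint8);c[:289]=b
cv2.imwrite('pics/c1.png',cv2.hconcat([a,c]))
E
```

```text
(no output)
```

View pics/c1.png

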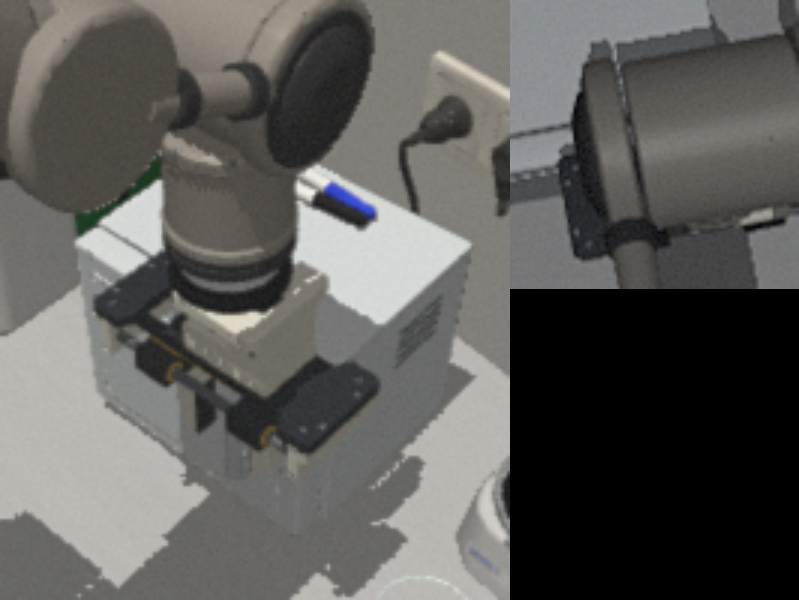

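The gripper is down over the handle, with a finger either side at crop (205,405) and (245,450), and there's no contact. I'll close it.

Emit:
{"fn": "carry_out", "kwargs": {"deltas": [[[0,0,0,0],[0,0,0,0],[0,0,0,0],[0,0,0,0],[0,0,0,0],[0,0,0,0],[0,0,0,0],[0,0,0,0]]], "fingers": 0}}

```text
time: 3.4
tool_pos: [576.8, 169.8, 213.2]
tcp_rot: [-3.141, -0.0, -2.988]
contact_force: [-0.6, -2.8, -0.5]
grip_width: 11.0
```

Emit:
{"fn": "carry_out", "kwargs": {"deltas": [[[5,1.8,0,0.28],[10.2,3.7,0,0.57],[15.1,5.7,0,0.86],[20.1,7.8,0,1.15],[25,10.1,0,1.43],[29.9,12.5,0,1.72],[33.2,14.2,0,1.92],[36.5,16,0,2.12],[38.5,17.1,0,2.24],[40.3,18.1,0,2.35],[40.3,18.1,0,2.35],[40.3,18.1,0,2.35],[40.3,18.1,0,2.35],[40.3,18.1,0,2.35]]]}}

```text
time: 4.8
tool_pos: [533.4, 181.8, 213.2]
tcp_rot: [-3.141, -0.002, 3.09]
contact_force: [-2.9, -5.0, 2.1]
grip_width: 11.3
```

Emit:
{"fn": "carry_out", "kwargs": {"deltas": [[[0,0,0,0],[0,0,0,0],[0,0,0,0],[0,0,0,0],[0,0,0,0],[0,0,-15,0],[0,0,-35,0],[0,0,-55,0],[0,0,-75,0],[0,0,-90,0],[0,0,-100,0],[60,0,-100,0],[100,0,-100,0],[150,0,-100,0],[200,0,-100,0],[200,0,-100,0],[200,0,-100,0]]], "fingers": 40}}

```text
time: 6.5
tool_pos: [334.1, 192.2, 313.7]
tcp_rot: [3.141, 0.002, 3.091]
contact_force: [1.3, -0.1, 1.2]
grip_width: 40.0
```

```bash
python3 - <<'E'
from h import *
a,ds=cap('scene','s2');b,dt=cap('top','t2')
a=cv2.resize(a[90:260,260:420],(480,510));b=cv2.resize(b[130:230,270:370],(320,320));c=np.zeros((510,320,3),np.uint8);c[:320]=b
cv2.imwrite('pics/c2.png',cv2.hconcat([a,c]))
ws=world('scene',ds);F=ws[140:245,275:335].reshape(-1,3)
F=F[(F[:,2]>40)&(F[:,2]<150)&(F[:,0]<625)&(F[:,0]>520)]
d,p=line(F[:,:2]);print('face',p,d,np.arctan(-d[0]/d[1]),len(F))
w=world('top',dt);z=w[...,2];m=np.zeros(z.shape,bool);m[170:230,230:350]=True;m&=(abs(z-198)<7)
q=w[m];print(len(q),cv2.minAreaRect(q[:,:2].astype(np.float32)))
print(bot.get_obs()['tool_pos'],bot.get_obs()['tcp_rot'])
E
```

```text
face [576.87244 259.08408] [0.05456343 0.9985103 ] -0.054590542 1479
1958 ((607.3810424804688, 268.7464599609375), (238.90110778808594, 61.71762466430664), 86.93763732910156)
[335.5428953  192.1643572  313.47684466] [3.14116403e+00 1.25144301e-03 3.09017566e+00]
```

View pics/c2.png

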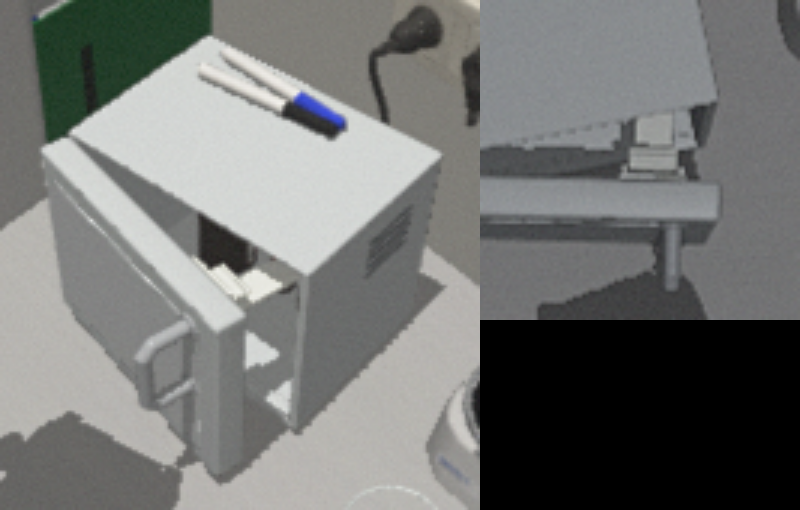

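```bash
python3 - <<'E'
from h import *
w=world('top',np.load('pics/t2.npy'))
p=cv2.imread('pics/t2.png')
for v in range(164,190): print(v,[(int(w[v,u,0]),int(w[v,u,1]),int(w[v,u,2]),int(p[v,u].mean())) for u in (316,319,322,325,328,331)])
s=world('scene',np.load('pics/s2.npy'))
for v in range(170,192,2): print(v,[tuple(np.nan_to_num(s[v,u]).astype(int).tolist()) for u in range(324,352,4)])
E
```

```text
164 [(648, 209, 199, 141), (647, 202, 203, 142), (647, 196, 202, 140), (648, 189, 199, 137), (647, 183, 201, 128), (647, 176, 199, 135)]
165 [(646, 209, 201, 147), (646, 202, 200, 138), (645, 196, 200, 133), (646, 189, 197, 140), (653, 182, 160, 137), (681, 171, 18, 143)]
166 [(643, 209, 202, 141), (643, 202, 200, 128), (644, 196, 197, 138), (651, 189, 160, 155), (651, 182, 158, 158), (678, 171, 21, 143)]
167 [(642, 209, 198, 112), (649, 202, 160, 140), (649, 196, 158, 158), (649, 189, 160, 153), (649, 182, 158, 157), (676, 171, 18, 141)]
168 [(674, 211, 20, 71), (647, 202, 161, 162), (646, 196, 161, 156), (646, 189, 161, 155), (646, 182, 160, 154), (673, 171, 18, 141)]
169 [(671, 211, 21, 79), (644, 203, 163, 166), (644, 196, 160, 153), (644, 189, 161, 155), (644, 182, 159, 156), (670, 171, 18, 145)]
170 [(668, 211, 20, 80), (642, 203, 160, 168), (642, 196, 162, 156), (642, 189, 160, 156), (642, 182, 160, 159), (667, 171, 22, 144)]
171 [(666, 211, 18, 83), (640, 203, 160, 165), (640, 196, 160, 154), (640, 189, 159, 154), (640, 182, 158, 161), (664, 171, 22, 139)]
172 [(663, 211, 21,
[... 3039 characters left out ...]
17, 203, 181), (625, 198, 180), (726, 300, 29), (651, 201, 160), (658, 196, 160)]
182 [(591, 197, 198), (597, 191, 199), (615, 200, 180), (619, 191, 183), (639, 201, 162), (648, 197, 159), (653, 190, 161)]
184 [(586, 191, 200), (593, 186, 199), (601, 183, 196), (617, 189, 181), (624, 184, 180), (643, 192, 161), (650, 186, 160)]
186 [(583, 188, 198), (591, 184, 196), (596, 177, 198), (613, 184, 180), (619, 178, 182), (639, 188, 160), (646, 182, 160)]
188 [(580, 183, 199), (587, 179, 197), (593, 173, 198), (601, 170, 195), (617, 175, 179), (635, 183, 160), (643, 178, 159)]
190 [(576, 179, 198), (583, 174, 199), (591, 170, 196), (596, 164, 198), (625, 184, 160), (632, 179, 159), (724, 264, 21)]
```

The door stands at about 0.225 rad, and both views put the pad at about (617.5, 192.5) with its top at z ≈ 180–183 (top px ≈ (324,179)). I'll move the closed fingers above it.

Emit:
{"fn": "carry_out", "kwargs": {"deltas": [[[-40,2,0,0],[-85,4,0,0],[-130,7,0,0],[-175,9,0,0],[-220,12,0,0],[-255,14,0,0],[-275,15,0,0],[-282,15.5,0,0],[-282,15.5,0,0],[-282,15.5,10,0],[-282,15.5,20,0],[-282,15.5,20,0],[-282,15.5,20,0]]], "fingers": 0}}

```text
time: 7.9
tool_pos: [616.3, 193.2, 293.2]
tcp_rot: [-3.142, -0.001, 3.091]
contact_force: [0.2, 0.0, 0.4]
grip_width: -0.0
```

Emit:
{"fn": "carry_out", "kwargs": {"deltas": [[[-1,0,10,0],[-1,0,20,0],[-1,0,28,0],[-1,0,34,0],[-1,0,37,0],[-1,0,37,0],[-1,0,37,0]]]}}

```text
time: 8.6
tool_pos: [618.1, 193.0, 256.5]
tcp_rot: [3.141, 0.001, 3.09]
contact_force: [1.0, -0.6, -0.6]
grip_width: 0.0
```

Emit:
{"fn": "carry_out", "kwargs": {"deltas": [[[0,0,1,0],[0,0,2,0],[0,0,3,0],[0,0,4,0],[0,0,5,0],[0,0,5,0]]]}}

```text
time: 9.2
tool_pos: [617.8, 193.0, 251.0]
tcp_rot: [3.142, -0.0, 3.09]
contact_force: [0.6, 0.3, -0.4]
grip_width: 0.5
```

Emit:
{"fn": "carry_out", "kwargs": {"deltas": [[[0,0,1,0],[0,0,1,0],[0,0,2,0],[0,0,2,0]]]}}

```text
time: 9.6
tool_pos: [617.9, 193.0, 249.1]
tcp_rot: [3.142, -0.0, 3.09]
contact_force: [-1.1, 0.4, 0.2]
grip_width: 0.5
```

Emit:
{"fn": "carry_out", "kwargs": {"deltas": [[[0,0,1,0],[0,0,1,0],[0,0,1,0]]]}}

```text
time: 9.9
tool_pos: [617.9, 193.0, 248.2]
tcp_rot: [3.142, -0.0, 3.09]
contact_force: [-0.7, 0.9, 0.2]
grip_width: 0.5
```

Emit:
{"fn": "carry_out", "kwargs": {"deltas": [[[0,0,1,0],[0,0,1,0],[0,0,1,0]]]}}

```text
time: 10.2
tool_pos: [617.9, 193.0, 247.3]
tcp_rot: [3.141, 0.0, 3.09]
contact_force: [-0.0, 0.2, 1.0]
grip_width: 1.0
```

Emit:
{"fn": "carry_out", "kwargs": {"deltas": [[[0,0,1,0],[0,0,1,0],[0,0,1,0]]]}}

```text
time: 10.5
tool_pos: [618.1, 193.0, 246.8]
tcp_rot: [3.141, 0.001, 3.09]
contact_force: [-1.6, -0.8, 4.3]
grip_width: 0.1
```

Emit:
{"fn": "carry_out", "kwargs": {"deltas": [[[0,0,1,0],[0,0,1,0],[0,0,1,0]]]}}

```text
time: 10.8
tool_pos: [618.2, 193.0, 245.7]
tcp_rot: [3.141, 0.001, 3.09]
contact_force: [0.1, 0.1, 5.3]
grip_width: 0.4
```

Emit:
{"fn": "carry_out", "kwargs": {"deltas": [[[0,0,1,0],[0,0,1,0],[0,0,1,0]]]}}

```text
time: 11.1
tool_pos: [618.3, 193.0, 244.8]
tcp_rot: [3.141, 0.002, 3.09]
contact_force: [0.8, 0.1, 6.0]
grip_width: 0.4
```

Emit:
{"fn": "carry_out", "kwargs": {"deltas": [[[0,0,1,0],[0,0,1,0],[0,0,2,0],[0,0,2,0],[0,0,2,0]]]}}

```text
time: 11.6
tool_pos: [618.5, 193.0, 243.2]
tcp_rot: [3.141, 0.002, 3.09]
contact_force: [0.5, -0.8, 6.7]
grip_width: 0.4
```

Emit:
{"fn": "carry_out", "kwargs": {"deltas": [[[0,0,1,0],[0,0,1,0],[0,0,1,0]]]}}

```text
time: 11.9
tool_pos: [618.6, 193.0, 242.4]
tcp_rot: [3.141, 0.003, 3.09]
contact_force: [0.8, -0.6, 7.5]
grip_width: 0.3
```

Emit:
{"fn": "carry_out", "kwargs": {"deltas": [[[0,0,1,0],[0,0,1,0],[0,0,1,0]]]}}

```text
time: 12.2
tool_pos: [618.6, 193.0, 241.5]
tcp_rot: [3.141, 0.003, 3.09]
contact_force: [0.2, -0.5, 8.6]
grip_width: 0.3
```

Emit:
{"fn": "carry_out", "kwargs": {"deltas": [[[0,0,1,0],[0,0,1,0],[0,0,1,0]]]}}

```text
time: 12.5
tool_pos: [618.6, 193.0, 240.8]
tcp_rot: [3.141, 0.003, 3.09]
contact_force: [-0.0, -0.9, 9.9]
grip_width: 0.2
```

Emit:
{"fn": "carry_out", "kwargs": {"deltas": [[[0,0,1,0],[0,0,1,0],[0,0,1,0]]]}}

```text
time: 12.8
tool_pos: [618.6, 193.0, 240.4]
tcp_rot: [3.141, 0.004, 3.09]
contact_force: [-0.8, -1.4, 12.7]
grip_width: 0.6
```

Emit:
{"fn": "carry_out", "kwargs": {"deltas": [[[0.8,0,0.4,0.05],[1.6,0,0.4,0.1],[2.4,0,0.4,0.15],[3.2,-0.1,0.4,0.2],[4,-0.1,0.4,0.25],[4,-0.1,0.4,0.25]]]}}

```text
time: 13.4
tool_pos: [615.4, 192.9, 240.5]
tcp_rot: [3.141, 0.006, 3.068]
contact_force: [1.8, -0.9, 12.9]
grip_width: 0.7
```

Emit:
{"fn": "carry_out", "kwargs": {"deltas": [[[1,0,0,0.06],[2,0,0,0.12],[3,0,0,0.18],[4,-0.1,0,0.24],[5,-0.1,0,0.3],[6,-0.2,0,0.36],[6,-0.2,0,0.36]]]}}

```text
time: 14.1
tool_pos: [609.4, 193.0, 240.4]
tcp_rot: [3.141, 0.006, 3.037]
contact_force: [0.5, -2.5, 13.0]
grip_width: 0.1
```

Emit:
{"fn": "carry_out", "kwargs": {"deltas": [[[1,0,0,0.06],[2,0,0,0.12],[3,0,0,0.18],[4,0,0,0.24],[5,0,0,0.3],[6,0,0,0.36],[6,0,0,0.36]]]}}

```text
time: 14.8
tool_pos: [603.4, 193.2, 240.4]
tcp_rot: [3.141, 0.006, 3.005]
contact_force: [1.9, -3.2, 13.3]
grip_width: -0.1
```

```bash
python3 - <<'E'
from h import *
a,ds=cap('scene','s3')
ws=world('scene',ds);F=ws[140:245,265:335].reshape(-1,3)
F=F[(F[:,2]>30)&(F[:,2]<130)&(F[:,0]<625)&(F[:,0]>500)]
d,p=line(F[:,:2]);print('face',p,d,.17-np.arctan(-d[0]/d[1]),len(F))
cv2.imwrite('pics/c3.png',cv2.resize(a[90:260,240:420],(540,510)))
print(bot.get_obs()['contact_force'])
E
```

```text
face [566.93756 256.39865] [0.12915832 0.991624  ] 0.29952013 1273
[ 2.51523667 -3.77729691 13.63072404]
```

View pics/c3.png

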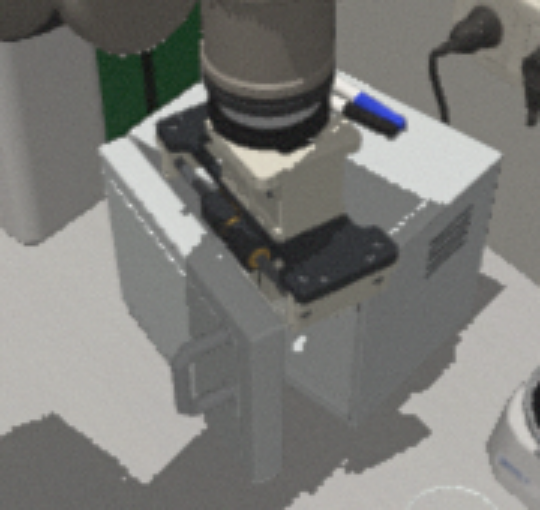

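The door follows the finger: it is at 0.30 rad by the face fit, and the lower door edge at crop (265,470) agrees. The hook is at its stop at 13 N. I'll carry on.

Emit:
{"fn": "carry_out", "kwargs": {"deltas": [[[3.8,-0.3,0,0.23],[7.6,-0.5,0,0.46],[11.5,-0.7,0,0.69],[15.3,-0.7,0,0.92],[19.2,-0.7,0,1.15],[23,-0.7,0,1.38],[26.8,-0.5,0,1.6],[30.6,-0.3,0,1.83],[34.5,0,0,2.06],[38.3,0.4,0,2.29],[42.1,0.9,0,2.52],[45.9,1.4,0,2.75],[49.7,2,0,2.98],[53.4,2.7,0,3.21],[57.2,3.5,0,3.44],[57.2,3.5,0,3.44]]]}}

```text
time: 16.45
tool_pos: [546.6, 204.8, 240.3]
tcp_rot: [3.14, 0.005, 2.705]
contact_force: [-1.9, -3.6, 15.1]
grip_width: 0.2
```

Emit:
{"fn": "carry_out", "kwargs": {"deltas": [[[0,0,-5,0],[0,0,-15,0],[0,0,-28,0],[0,0,-38,0],[-3,20,-38,0],[-5,40,-38,0],[-5,55,-38,0],[-5,58,-38,0],[-5,58,-38,0],[-5,58,-38,0]]]}}

```text
time: 17.45
tool_pos: [574.4, 255.1, 275.6]
tcp_rot: [-3.141, -0.001, 2.705]
contact_force: [0.3, 0.0, 0.1]
grip_width: 0.5
```

```bash
python3 - <<'E'
from h import *
a,ds=cap('scene','s4')
ws=world('scene',ds);F=ws[140:270,225:335].reshape(-1,3)
F=F[(F[:,2]>30)&(F[:,2]<130)&(F[:,0]<625)&(F[:,0]>450)&(F[:,1]<390)]
d,p=line(F[:,:2]);print('face',p,d,.17-np.arctan(-d[0]/d[1]),len(F))
b,dt=cap('top','t4');w=world('top',dt);z=w[...,2];m=abs(z-198)<6;m[:170]=0;m[280:]=0;m[:,:215]=0;m[:,360:]=0
cv2.imwrite('pics/c4.png',np.hstack([cv2.resize(a[90:270,220:400],(400,400)),cv2.resize(b[110:250,215:355],(400,400))]))
o=bot.get_obs();print(o['contact_force'],o['tool_pos'],o['tcp_rot'])
E
```

```text
face [505.74524 210.13245] [0.36211494 0.93213344] 0.5405358 534
[-0.46605166 -0.05573627  0.84426   ] [574.54756984 255.01452294 275.91614523] [-3.14132638e+00 -1.31123849e-04  2.70494419e+00]
```

View pics/c4.png

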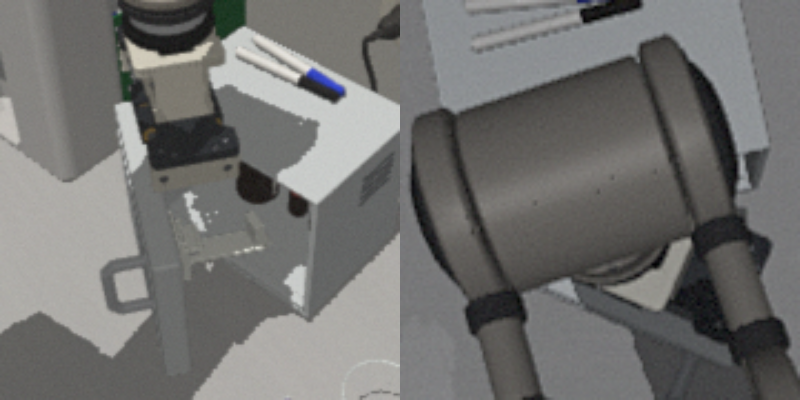

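The door is well past the catch (about 0.6 rad), with the latch at crop (215,240) clear of the fingers, and nothing is in contact. Next I'll go down behind the door nearer the hinge and sweep it open.

Emit:
{"fn": "carry_out", "kwargs": {"deltas": [[[0,0,10,0],[0,0,25,0],[0,0,40,0],[0,0,52,0],[0,0,59,0],[0,0,59,0],[0,0,59,0]]]}}

```text
time: 18.25
tool_pos: [575.0, 255.7, 217.2]
tcp_rot: [3.141, 0.0, 2.705]
contact_force: [0.0, 0.0, -0.8]
grip_width: 0.4
```

Emit:
{"fn": "carry_out", "kwargs": {"deltas": [[[3.3,-0.4,0,0.28],[6.7,-0.8,0,0.57],[10,-1.1,0,0.86],[13.4,-1.3,0,1.15],[20.1,-1.5,0,1.72],[26.8,-1.3,0,2.29],[33.5,-0.8,0,2.86],[40.2,0,0,3.44],[46.8,1.2,0,4.01],[53.4,2.7,0,4.58],[59.8,4.5,0,5.16],[66.2,6.7,0,5.73],[66.2,6.7,0,5.73]]]}}

```text
time: 19.55
tool_pos: [516.9, 290.3, 217.1]
tcp_rot: [3.141, -0.0, 2.205]
contact_force: [-0.2, 0.2, 0.1]
grip_width: 0.1
```

Emit:
{"fn": "carry_out", "kwargs": {"deltas": [[[6.7,-0.8,0,0.57],[13.4,-1.3,0,1.15],[20.1,-1.5,0,1.72],[26.8,-1.3,0,2.29],[33.5,-0.8,0,2.86],[40.2,0,0,3.44],[46.8,1.2,0,4.01],[52,2.4,0,4.5],[57.3,3.8,0,4.93],[57.3,3.8,0,4.93],[57.3,3.8,0,4.93]]]}}

```text
time: 20.65
tool_pos: [486.5, 338.0, 216.7]
tcp_rot: [-3.141, -0.0, 1.777]
contact_force: [-0.5, -0.8, 0.2]
grip_width: 0.2
```

Emit:
{"fn": "carry_out", "kwargs": {"deltas": [[[-8,0,0,0],[-20,0,0,0],[-25,0,0,0],[-25,0,-20,0],[-25,0,-50,0],[-25,0,-80,0],[-60,0,-100,0],[-100,0,-100,0],[-140,0,-100,0],[-170,0,-100,0],[-180,0,-100,0],[-180,0,-100,0],[-180,0,-100,0]]]}}

```text
time: 21.95
tool_pos: [523.1, 162.4, 316.8]
tcp_rot: [3.142, -0.001, 1.775]
contact_force: [-0.4, 0.6, 0.4]
grip_width: 0.3
```

```bash
python3 - <<'E'
from h import *
a,ds=cap('scene','s5');b,dt=cap('top','t5')
w=world('top',dt);z=w[...,2];m=(abs(z-198)<6);m[172:]&=True
m&=(w[...,0]<600)&(w[...,0]>340)&(w[...,1]>300)&(w[...,1]<440)
q=w[m][:,:2].astype(np.float32);d,p=line(q);print(len(q),p,d,'theta',np.pi/2-np.arctan2(abs(d[1]),abs(d[0]))*np.sign(d[0]*d[1])+.17,cv2.minAreaRect(q))
# beaker/timer shift by image difference
a0=cv2.imread('pics/s0.png');print('beaker diff',cv2.absdiff(a,a0)[250:305,365:412].mean(),'timer diff',cv2.absdiff(a,a0)[305:350,298:338].mean())
cv2.imwrite('pics/c5.png',np.hstack([a[60:360,120:480],b[60:360,120:480]]))
o=bot.get_obs();print(o['contact_force'],o['tool_pos'])
E
```

```text
1461 [488.0936  365.76132] [0.9673816  0.25332364] theta 1.484682 ((491.0052185058594, 366.4228210449219), (229.996337890625, 31.502037048339844), 14.603099822998047)
beaker diff 16.454545454545453 timer diff 17.091851851851853
[ 0.45355475 -0.77405672  0.71961372] [522.93422331 162.99553906 316.79077386]
```

View pics/c5.png

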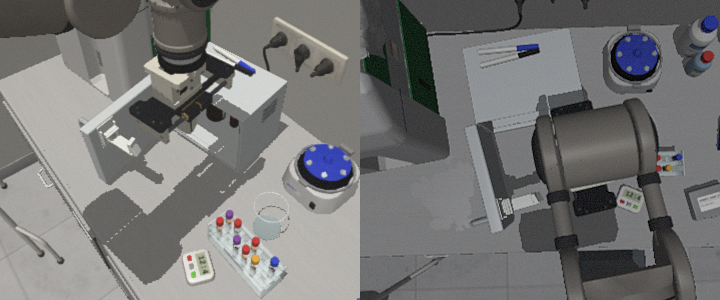

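The door is open at about 1.48 rad. The timer is at full-image (318,327) and the beaker at (390,275), the same pixels as at the start. The gripper is clear.

```bash
python3 -c "
from plant import bot
print(bot.close_job())"
```

```text
the job is handed in; nothing more can be done
None
```

The locker door is open at about 1.48 rad (85°), and I handed the job in at about 22 s of the 64 s allowed; no verdict was reported.

**What I did**
1. I drew the door by its handle to about 0.225 rad, just short of the catch's 0.235 rad stop. I did not pull further to feel the catch.
2. I put closed fingers into the gap and felt the hook's pad at about 181 mm above the bench. I pressed it down to its hard stop at about 13 N.
3. I held it there while drawing the door past the catch to about 0.6 rad. The highest reading was 15 N, against the 24 N limit.
4. I lifted off, went down behind the door nearer the hinge, swept it open and withdrew.

**Last checks**
- **Door angle:** the 1.48 rad comes from a line fit to the door's top edge in the top camera.
- **Beaker and timer:** both appear at the same pixels as at the start. The picture difference around them was not zero (about 16–17 grey levels). I put that down to changed light and shadow and did not check it further.
- **Robot contact:** the force on the tool was within about 1 N of zero, so nothing was being touched.
- **Disagreement:** partway, a camera fit gave 0.54 rad where the finger position implied about 0.60. Both are past the 0.45 needed; I took the camera fit to be thrown off by the handle in view.

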